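# Fill the tin rack and snap its hold-down bar shut

## Robot

A 6-joint arm with a two-finger parallel gripper is mounted at the origin on a cart in front of the work surface, level with it; the furniture and walls round the work are solid. World frame = base frame: x ahead of the robot, y to its left, z up, the work surface at z = 0. Lengths are in mm, angles in rad, forces in N, time in s.
With the tool pointing down it reaches from about 350 to 775 mm from the base axis. Payload 7.3 kg.
Tool frame: the origin (TCP) lies at the very end of the fingers, on their centre line; the grasp point (between the pads) lies 19 mm behind it (bot.grasp_offset is the distance from the TCP to the grasp point, in mm); z points along the fingers, y is the direction in which the jaws open and shut (so a half turn about z gives the same grasp; the last joint's range is limited). The gripper opens to 92 mm and grips with 3 to 60 N. Pads are 19 mm wide; open, the fingers measure 130 mm over their backs; the gripper's body (75 mm by 190 mm) begins 47 mm behind the grasp point.
Start: joints at [-1.415, 0.342, 1.524, -0, 1.275, -0.146], TCP at [156.073, -501.284, 226.741] pointing down, gripper open.
Joint ranges: [-2.53, 2.53], [-0.77, 2.02], [0.04, 2.7], [-1, 4.14], [0.28, 2.66], [-3.11, 3.11]. Speed limits (rad/s): [2.57, 2.57, 3.14, 3.14, 3.14, 3.14].

## Interface

Orientations are given as [roll, pitch, yaw] about the fixed x, y, z axes, in that order (R = Rz(yaw) Ry(pitch) Rx(roll)).
In Python, from plant import bot gives the robot as it stands.
- The arm moves only by the tool servo_tool, never from a script. Its arguments are lists of equal length, an entry for each row: "angular": the turn, a rotation vector about the world's x, y, z in degrees, a list of three; "slide": the shift along the world's x, y, z in mm, a list of three; "grip": the opening, from -1 (shut) to 1 (fully open), so that 0 is half open. In form: {"angular": [[ax, ay, az], ...], "slide": [[dx, dy, dz], ...], "grip": [grip, ...]}. A call has 1 to 10 rows; each row is the pose to reach, as a shift and turn from the pose commanded when the call began; what a row does not reach only later rows make up. A row lasts 1/12 s, in which the tool goes at most 41.7 mm and 7.16 degrees, less where a joint would pass 70% of its speed; a pose out of reach is approached as far as the arm can. A call with a gripper value outside its range is refused whole. The fingers move at their own pace and stop on an object; the grip force is fixed at half the most. Time passes only in rows, so rows that repeat a pose let the fingers close. It gives the time, the measured TCP pose, the force and the opening at its end, in the units of the state.
- bot.get_obs(): the state, without advancing time (a new reading comes with each control period).
- bot.capture(name): name is "scene" or "top" or "wrist"; returns a dict with "img" (480x640x3 uint8, blue, green, red), "range_z" (480x640 float32, mm along the optical axis (not along the pixel's ray), 0 where there is no reading), "fov_y" (degrees; the focal length in pixels is half the picture's height over the tangent of half this angle, whatever the lens; pixels are square), "cx", "cy" (the principal point, pixels), "R" (3x3) and "t" (3): a world point X has camera coordinates R X + t; the wrist camera has in their place "T_tool_cam" (4x4, takes a point from camera to tool coordinates, whose origin is the TCP and whose axes are the flange's). Camera axes: x right, y down, z forward; pixel columns grow to the right and rows downward; lengths in mm; the calibration is good to about 2 mm. A picture is of the moment at which its call begins: read the wrist's pose just before it.
- bot.close_job(): hands the job in, once; it reports no verdict.
The state is a dict: "time": time; "joint_positions": joint angles; "dq": joint speeds; "tau": joint torques, N m; "tool_pos": TCP position; "tcp_rot": TCP orientation; "contact_force": force on the tool from outside, world axes, zero at the start; "moment": the same for the moment, N m; "grip_width": finger opening in mm.
Only numpy, scipy, OpenCV 4.12 (cv2) and the standard library are available. Lean on these libraries where they do the work, as an engineer would, in place of code of your own. Each camera call takes 0.05 s, during which the arm holds its last target.

## Task

Put the slim metal tin that stands by itself on the bench into the tight gap in the middle of the row of four like tins in the small rack, easing its neighbours apart without knocking them over, until it stands fully down like the others. Then swing the rack's hinged hold-down bar over the row and press it down, without forcing it, until the spring catch snaps over its end and holds it shut; leave the marker and the ribbon spool where they are.

Things in the scene. Friction and masses are not known exactly. Their poses are not given: they have to be found in the camera images.
- tin_new: The loose tin, upright and alone on the bench: slim plain metal, 54 mm along its x, 20 mm thick along its y, 84 mm tall, 0.08 to 0.17 kg. Origin: centre of its underside; z up. Lower long edges rounded 4 mm, upper ones 6 mm, so it wedges in between tins that stand closer than its thickness. Grip it across the 54 mm: at those ends fingers have room in the rack too.
- tin_1: One of four loose tins (0.12 kg) in the rack, same size, axes and origin as tin_new: number 1 of 4 counted from the bar hinge end (rack +y).
- tin_2: One of four loose tins (0.12 kg) in the rack, same size, axes and origin as tin_new: number 2 of 4 counted from the bar hinge end (rack +y). The open gap lies between numbers 2 and 3, 13 to 19 mm wide, less than a tin's thickness; the other gaps are 0.5 to 7 mm, so neighbours can slide or lean aside.
- tin_3: One of four loose tins (0.12 kg) in the rack, same size, axes and origin as tin_new: number 3 of 4 counted from the bar hinge end (rack +y).
- tin_4: One of four loose tins (0.12 kg) in the rack, same size, axes and origin as tin_new: number 4 of 4 counted from the bar hinge end (rack +y).
- rack: Aluminium rack fixed to the bench, 86 x 176 mm (its x, y). Origin: underside centre; z up. Tins stand in a row along y, 54 mm sides along x, on a floor 6 mm above the bench (tops at 90 mm when fully down). Row space: 108 mm in y (end walls 66 mm high), 62 mm in x (front and back walls 4 mm thick, only 37 mm high). Bar hinge at the +y end, spring catch at the -y end. Over 60 N on rack or bar is forcing it.
- bar_hinge (a point): Point on the hinge axis of the hold-down bar, in the rack frame at (0, 74, 97) mm; axes as the rack's, the hinge axis along x. Two hinge cheeks 18 mm wide in y stand to 106 mm above the bench there, at x = +-13 to 18 mm.
- hold_bar (a joint): Bar angle, rad: 0 shut, level over the row towards rack -y; 1.57 upright; limit 2.0. Starts 1.55 to 1.85; stiff hinge (0.11 N m) stays where put. Steel strip 20 mm wide, 8 mm thick, centred on the axis, lip end 150 mm from it. Shut: underside 93, top 101 mm above the bench; a tin over 3 mm proud blocks it. Lip rests on the catch nose at about 0.09 until 9 to 20 N on the pad snaps it past, to a hard stop at 0.
- bar_pad (a point): Centre of the top of the thin black press pad (26 x 24 mm, 3 mm thick) on the bar's upper face, 124 mm from the hinge axis and 7 mm above the bar's mid-plane; 104 mm above the bench when shut. Axes: y towards the hinge, z out of the upper face (bar upright: z points to rack +y, away from the row).
- catch (a joint): Angle of the spring catch, a steel tongue 18 mm wide at rack y = -80 mm, its top 120 mm and its rounded nose 104 mm above the bench. 0 = at rest; the passing lip bends it outward by about 0.05 rad; it springs back to nearly 0 over the lip once the bar is shut.
- marker: Bystander: marker pen lying on the bench, 135 mm long along its y, 17 mm thick. Origin: underside centre. Leave it where it is.
- ribbon_spool: Bystander: spool of ribbon behind the work, about 104 x 132 x 32 mm with its ribbon end. Origin: on its underside. Leave it where it is.
There are look-alikes about, which are no part of the job. What is shaped like the rack but green is not meant.

How it is judged:
By the outcome, as a careful person would: the job done as asked, in the order asked, and still so for the second after the job is handed in, with the robot touching nothing.
It also fails if it takes over 69 s, if anything falls off the work surface, if the arm or the gripper's body presses on something with over 40 N, if the wrist force passes 120 N, or if a joint passes its speed limit or range.

## Working session

There is one attempt and no reset: what is moved stays moved. The work goes in short steps, Python scripts to look and compute and a tool call to move; the robot and the scene stay as the last step left them, time stands still between calls to the robot, and variables do not carry over. Pictures are saved under pics/ and viewed, and the job is handed in when it is done.

Besides the shell and the picture viewer there is one more tool, called after "Request:" in YAML: its name, and indented under it one key for each argument. servo_tool: Moves the arm, as the interface text tells. Its arguments: {"type":"object","properties":{"angular":{"type":"array","items":{"type":"array","items":{"type":"number"}}},"slide":{"type":"array","items":{"type":"array","items":{"type":"number"}}},"grip":{"type":"array","items":{"type":"number"}}},"required":["angular","slide","grip"]}

```bash
ls; mkdir -p pics; python3 - <<'E'
from plant import bot
import cv2,numpy as np
print(bot.get_obs())
for n in ["scene","top"]:
    c=bot.capture(n); cv2.imwrite(f"pics/{n}0.png",c["img"]); np.savez(f"{n}0.npz",**c)
    print(n,c["fov_y"],c["cx"],c["cy"],c["R"],c["t"])
E
```

```text
pics
{'time': 0.0, 'joint_positions': array([-1.41500432e+00,  3.42732104e-01,  1.52501990e+00, -6.29364712e-06,
        1.27540091e+00, -1.46022551e-01]), 'dq': array([-0.00190092, -0.00030859, -0.00079024, -0.00028526, -0.0003212 ,
        0.00012824]), 'tau': array([ 2.56048981e-03, -4.31234980e+01, -2.44224536e+01,  7.19659659e-02,
        5.58728515e-02, -1.49826355e-04]), 'tool_pos': array([ 156.00176525, -500.8575172 ,  226.03909308]), 'tcp_rot': array([-3.14004812e+00, -2.21070005e-04,  3.01816223e-01]), 'contact_force': array([0.39634666, 0.25788319, 0.06169757]), 'moment': array([ 0.01864539, -0.02366952,  0.01082405]), 'grip_width': 91.66033053622526}
scene 44.26655271428396 324.84022449700547 237.76527899146643 [[ 0.8495017  -0.52724528 -0.01895454]
 [-0.38471483 -0.59447057 -0.7061156 ]
 [ 0.3610282   0.6071385  -0.70784283]] [-509.51083499  309.93579953  890.49738189]
top 57.06860390720565 319.5090186842106 236.7259349181672 [[ 0.01650154 -0.99972167 -0.01686093]
 [-0.99830093 -0.0155309  -0.0561609 ]
 [ 0.0558834   0.01775903 -0.99827935]] [-17.58200692 612.42581248 925.23593055]
```

View pics/scene0.png

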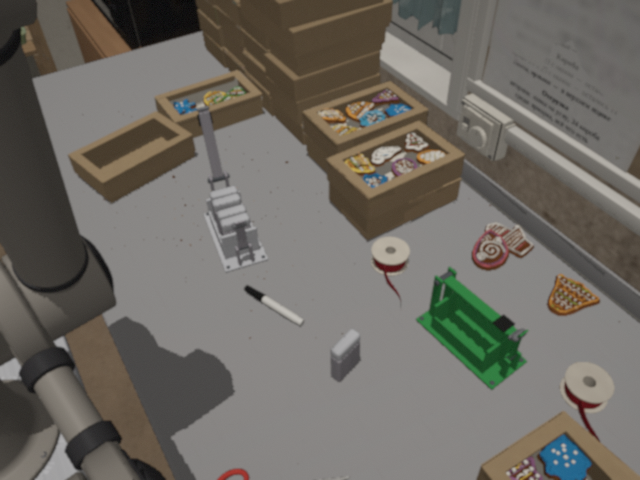

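View pics/top0.png

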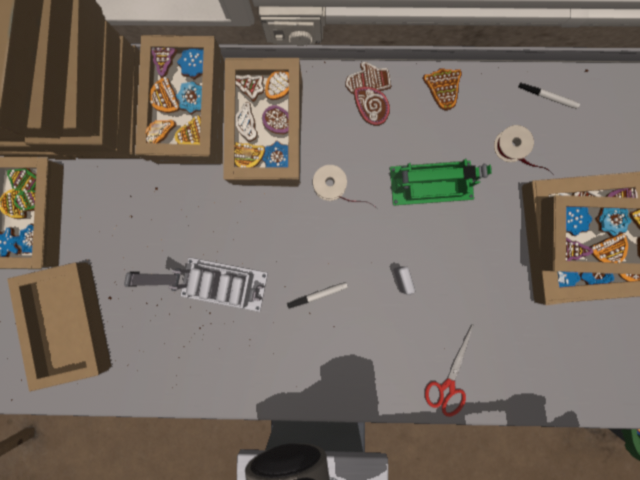

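The top view shows the rack (~225,285) with the bar upright to its left, and the loose tin at (404,280). The marker is at (318,295) and the spool at (330,183). I'll measure them from depth.

```bash
cat > h.py <<'E'
import numpy as np,cv2
def cloud(c):
    h,w=c["range_z"].shape; f=h/2/np.tan(np.radians(float(c["fov_y"]))/2)
    u,v=np.meshgrid(np.arange(w),np.arange(h)); z=c["range_z"]
    P=np.stack([(u-c["cx"])/f*z,(v-c["cy"])/f*z,z],-1)
    W=(P-c["t"])@c["R"]; W[z==0]=np.nan
    return W
def proj(c,X):
    f=240/np.tan(np.radians(float(c["fov_y"]))/2)
    p=np.atleast_2d(X)@c["R"].T+c["t"]; return p[:,:2]/p[:,2:]*f+[c["cx"],c["cy"]]
def rect(P):
    return cv2.minAreaRect(P[:,:2].astype(np.float32))
E
python3 - <<'E'
from h import *
for n in ["top","scene"]:
    c=np.load(f"{n}0.npz"); W=cloud(c)
    img=c["img"]
    print(n,"bench z",np.nanmedian(W[300:320,480:520,2]) if n=="top" else np.nanmedian(W[300:330,180:230,2]))
    # loose tin top
    m=(abs(W[...,0]-370)<200)&(W[...,2]>75)&(W[...,2]<95)
    # restrict
    pts=W[m]; 
    print(len(pts))
    if n=="top":
        sub=W[255:305,385:425].reshape(-1,3); s=sub[(sub[:,2]>70)]; print("tin",len(s),np.median(s,0),rect(s))
        sub=W[250:320,170:280].reshape(-1,3)
        for a,b in [(84,96),(60,70),(98,130),(30,42),(2,12)]:
            s=sub[(sub[:,2]>a)&(sub[:,2]<b)]; print(a,b,len(s),rect(s), s.min(0),s.max(0))
        np.set_printoptions(linewidth=250)
        print(W[284,120:275:2].round())
    crop=img[240:325,110:280] if n=="top" else img[90:280,170:290]
    cv2.imwrite(f"pics/{n}crop.png",cv2.resize(crop,None,fx=4 if n=="top" else 3.1,fy=4 if n=="top" else 3.1,interpolation=cv2.INTER_CUBIC))
E
```

```text
top bench z 0.6260375078307197
1586
tin 293 [ 526.15276306 -181.12039831   82.6959429 ] ((525.910400390625, -182.44512939453125), (54.556556701660156, 21.037450790405273), 17.15774154663086)
84 96 1106 ((510.40313720703125, 210.14724731445312), (132.52708435058594, 55.04789733886719), 79.4847412109375) [473.35646523 142.40946047  84.0025995 ] [542.95813707 277.76559253  95.5667264 ]
60 70 299 ((507.1381530761719, 192.78240966796875), (153.76551818847656, 69.99118041992188), 79.83045959472656) [465.49545924 116.16348622  60.02882247] [552.54884009 270.74845739  69.81144535]
98 130 265 ((512.0537109375, 193.72372436523438), (167.2635955810547, 43.601837158203125), 83.11456298828125) [481.71460524 110.9233123   98.07389369] [542.65878727 277.80375502 128.2260677 ]
30 42 262 ((507.2908020019531, 192.88217163085938), (166.29310607910156, 70.65807342529297), 80.04301452636719) [464.64472689 109.41741772  30.3224558 ] [552.50356087 273.86708839  41.87298769]
2 12 2069 ((507.18359375, 197.0701446533203), (148.81964111328125, 238.3006591796875), 1.030753493309021) [430.86183585  76.60309165  
[... 798 characters left out ...]
 221.  90.]
 [512. 217.  90.]
 [512. 213.  89.]
 [512. 209.  90.]
 [512. 206.  86.]
 [511. 205.  74.]
 [510. 205.  56.]
 [510. 206.  38.]
 [509. 206.  20.]
 [513. 185.  92.]
 [513. 181.  90.]
 [513. 177.  89.]
 [513. 173.  91.]
 [513. 169.  89.]
 [512. 170.  68.]
 [513. 161.  90.]
 [ nan  nan  nan]
 [513. 154.  88.]
 [513. 150.  89.]
 [513. 146.  89.]
 [513. 143.  82.]
 [512. 143.  60.]
 [512. 138.  66.]
 [512. 136.  55.]
 [510. 136.  29.]
 [509. 136.   6.]
 [509. 132.   5.]
 [509. 127.   8.]
 [509. 123.   7.]
 [510. 118.   9.]
 [510. 114.   8.]
 [509. 110.   5.]
 [509. 106.   2.]
 [509. 102.   2.]
 [510.  98.   1.]
 [510.  94.   1.]
 [510.  90.  -2.]]
scene bench z -0.23092682689601235
1638
```

View pics/topcrop.png

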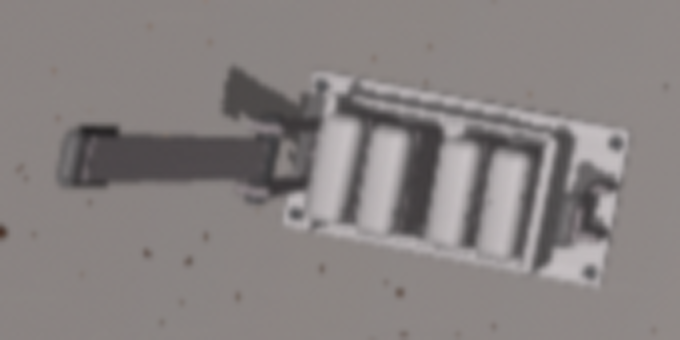

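View pics/scenecrop.png

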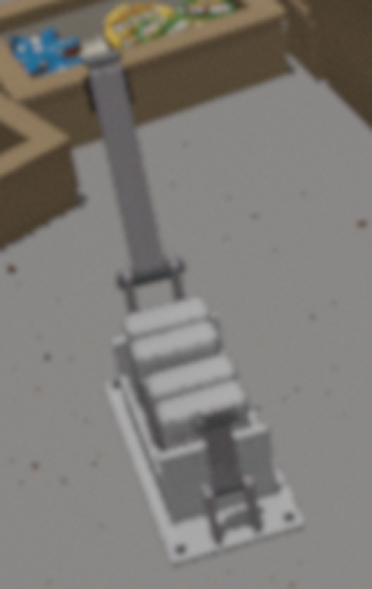

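```bash
cat >> h.py <<'E'
def deproj(c,uv,z):
    f=240/np.tan(np.radians(float(c["fov_y"]))/2); uv=np.atleast_2d(uv)
    d=np.c_[(uv-[c["cx"],c["cy"]])/f,np.ones(len(uv))]@c["R"]
    o=-np.asarray(c["t"])@c["R"]; s=(z-o[2])/d[:,2]; return o+d*s[:,None]
E
python3 - <<'E'
from h import *
np.set_printoptions(suppress=True,precision=1,linewidth=160)
c=np.load("top0.npz"); W=cloud(c)
k=np.array([(316,72),(628,130),(600,285),(285,225)])/4+[110,240]-0.375
C=deproj(c,k,5); print(C)
d=lambda a,b:np.linalg.norm(C[a]-C[b])
print("sides",d(0,1),d(1,2),d(2,3),d(3,0)); ctr=C.mean(0);print("ctr",ctr)
ya=np.degrees(np.arctan2(*(C[0]-C[1])[:2][::-1]))-90,np.degrees(np.arctan2(*(C[3]-C[2])[:2][::-1]))-90
print("yaw",ya)
# scene corners: crop px/3.1+ (170,90)
s=np.load("scene0.npz")
ks=np.array([(172,562),(303,520)])/3.1+[170,90]
print("scene near corners",deproj(s,ks,5), proj(s,C))
yaw=np.radians(np.mean(ya));R=np.array([[np.cos(yaw),-np.sin(yaw)],[np.sin(yaw),np.cos(yaw)]])
for n,cc in (("top",c),("scene",s)):
    W=cloud(cc).reshape(-1,3); W=W[~np.isnan(W[:,0])]
    L=np.c_[(W[:,:2]-ctr[:2])@R,W[:,2]]
    m=(abs(L[:,0])<20)&(abs(L[:,1])<56)&(L[:,2]>84)&(L[:,2]<96)
    h,e=np.histogram(L[m,1],bins=np.arange(-58,58,2)); print(n,list(zip(e[:-1].astype(int),h)))
    m=(abs(L[:,0])<8)&(L[:,1]>60)&(L[:,1]<140)&(L[:,2]>115)&(L[:,2]<240)
    p=np.polyfit(L[m,2],L[m,1],1);print("bar",len(L[m]),p,L[m][:,0].mean(),"theta",np.pi/2+np.arctan(p[0]), "y at z97",np.polyval(p,97))
    m=(abs(L[:,0])<40)&(L[:,1]>-56)&(L[:,1]<50)&(L[:,2]>84)&(L[:,2]<96); print("x range tins",np.percentile(L[m,0],[1,50,99]))
E
```

```text
[[563.5 275.4   5. ]
 [535.1 105.3   5. ]
 [451.9 118.4   5. ]
 [480.9 289.4   5. ]]
sides 172.48212458239215 84.2107629046014 173.48734491199968 83.85947690352725
ctr [507.8 197.1   5. ]
yaw (np.float64(-9.498069673242227), np.float64(-9.613006799710675))
scene near corners [[450.3 116.9   5. ]
 [534.5 104.4   5. ]] [[242.2 203. ]
 [267.8 257.4]
 [225.9 270.5]
 [203.7 213.6]]
top [(np.int64(-58), np.int64(0)), (np.int64(-56), np.int64(0)), (np.int64(-54), np.int64(8)), (np.int64(-52), np.int64(24)), (np.int64(-50), np.int64(22)), (np.int64(-48), np.int64(21)), (np.int64(-46), np.int64(20)), (np.int64(-44), np.int64(20)), (np.int64(-42), np.int64(23)), (np.int64(-40), np.int64(15)), (np.int64(-38), np.int64(21)), (np.int64(-36), np.int64(19)), (np.int64(-34), np.int64(11)), (np.int64(-32), np.int64(0)), (np.int64(-30), np.int64(0)), (np.int64(-28), np.int64(16)), (np.int64(-26), np.int64(23)), (np.int64(-24), np.int64(21)), (np.int64(-22), np.int64(23)), (np.int64(-20), np.int64(21)), (np.int64(-18), np.int64(23)), (np.int64(-16), np.int64(20)), (np.int64(-14), np.int64(19)), (np.int
[... 2263 characters left out ...]
int64(13)), (np.int64(18), np.int64(18)), (np.int64(20), np.int64(12)), (np.int64(22), np.int64(13)), (np.int64(24), np.int64(7)), (np.int64(26), np.int64(7)), (np.int64(28), np.int64(2)), (np.int64(30), np.int64(3)), (np.int64(32), np.int64(9)), (np.int64(34), np.int64(19)), (np.int64(36), np.int64(20)), (np.int64(38), np.int64(18)), (np.int64(40), np.int64(12)), (np.int64(42), np.int64(14)), (np.int64(44), np.int64(14)), (np.int64(46), np.int64(14)), (np.int64(48), np.int64(7)), (np.int64(50), np.int64(10)), (np.int64(52), np.int64(2)), (np.int64(54), np.int64(1))]
bar 529 [ 0.2 50.1] 0.0007160849303326266 theta 1.7832822806266102 y at z97 70.98151115559355
x range tins [-27.8  -1.7  24.4]
```

```bash
python3 - <<'E'
from h import *
np.set_printoptions(suppress=True,precision=1,linewidth=160)
for n in ("top","scene"):
    W=cloud(np.load(n+"0.npz")).reshape(-1,3)
    m=(np.linalg.norm(W[:,:2]-[526,-181],axis=1)<50)&(W[:,2]>79)&(W[:,2]<92)
    s=W[m]; cov=np.cov(s[:,:2].T); w,v=np.linalg.eigh(cov); a=np.degrees(np.arctan2(v[1,1],v[0,1]))
    print(n,len(s),s.mean(0),np.median(s[:,2]),"ang",a,rect(s),np.sqrt(12*w))
E
```

```text
top 261 [ 526.  -181.9   82.9] 82.97747044394559 ang -162.13596709864862 ((525.6431884765625, -182.07290649414062), (54.1660041809082, 20.073049545288086), 18.0226993560791) [19.1 53.1]
scene 346 [ 523.7 -184.    82.2] 82.36802442743198 ang -163.51467734215888 ((525.0180053710938, -183.01968383789062), (54.942626953125, 19.978771209716797), 15.21528434753418) [18.6 52.7]
```

Request:
servo_tool:
  angular:
    - [0,0,7]
    - [0,0,14]
    - [0,0,21]
    - [0,0,28]
    - [0,0,35]
    - [0,0,42]
    - [0,0,49]
    - [0,0,56]
    - [0,0,63]
    - [0,0,70]
  slide:
    - [28,24,-3]
    - [56,48,-6]
    - [84,72,-9]
    - [112,96,-12]
    - [140,120,-15]
    - [168,144,-18]
    - [196,168,-21]
    - [224,192,-24]
    - [252,216,-27]
    - [280,240,-30]
  grip: [1,1,1,1,1,1,1,1,1,1]

```text
time: 0.93
tool_pos: [437.1, -259.7, 196.4]
tcp_rot: [-3.141, -0.0, 1.53]
contact_force: [0.4, -1.4, 0.5]
grip_width: 91.6
```

Request:
servo_tool:
  angular:
    - [0,0,7]
    - [0,0,14]
    - [0,0,20]
    - [0,0,20]
    - [0,0,20]
  slide:
    - [28,24,-2]
    - [56,48,-4]
    - [80,70,-6]
    - [89,79,-6]
    - [89,79,-6]
  grip: [1,1,1,1,1]

```text
time: 1.35
tool_pos: [526.4, -180.1, 190.0]
tcp_rot: [-3.141, -0.001, 1.874]
contact_force: [0.0, -0.4, 0.0]
grip_width: 91.7
```

```bash
cat >> h.py <<'E'
from scipy.spatial.transform import Rotation as Ro
def wrist(bot,name):
    o=bot.get_obs(); c=dict(bot.capture("wrist")); T=np.asarray(c["T_tool_cam"])
    Rt=Ro.from_euler("xyz",o["tcp_rot"]).as_matrix(); Rw=Rt@T[:3,:3]; p=Rt@T[:3,3]+o["tool_pos"]
    c["R"]=Rw.T; c["t"]=-Rw.T@p; cv2.imwrite(f"pics/{name}.png",c["img"]); np.savez(name+".npz",**c); return c,o
E
python3 - <<'E'
from h import *
from plant import bot
np.set_printoptions(suppress=True,precision=2,linewidth=160)
c,o=wrist(bot,"w1"); print(o["tool_pos"],o["tcp_rot"],c["T_tool_cam"],c["fov_y"])
W=cloud(c).reshape(-1,3)
m=(np.linalg.norm(W[:,:2]-[526,-181],axis=1)<50)&(W[:,2]>79)&(W[:,2]<92)
s=W[m];print(len(s)); 
if len(s): print(s.mean(0),rect(s))
E
```

```text
[ 526.36 -180.05  190.02] [-3.14 -0.    1.87] [[   0.     -0.97   -0.26   69.75]
 [   1.      0.      0.     -0.55]
 [   0.     -0.26    0.97 -157.82]
 [   0.      0.      0.      1.  ]] 69.88700353486365
1479
[ 524.77 -181.66   82.08] ((524.92626953125, -182.07806396484375), (53.538997650146484, 19.498273849487305), 17.844148635864258)
```

View pics/w1.png

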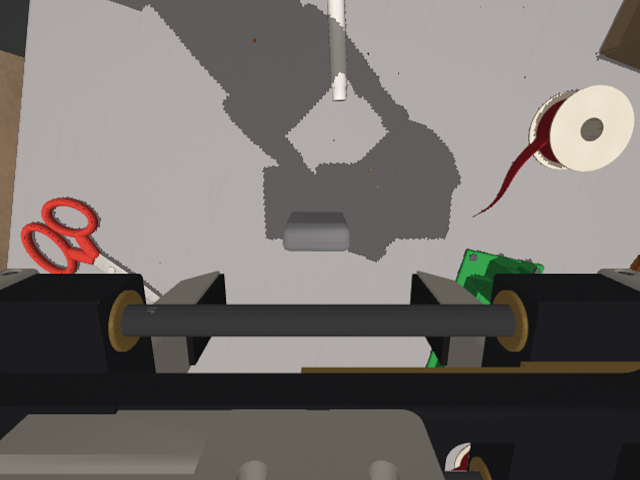

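Request:
servo_tool:
  angular:
    - [0,0,0.3]
    - [0,0,0.3]
    - [0,0,0.3]
    - [0,0,0.3]
    - [0,0,0.3]
    - [0,0,0.3]
  slide:
    - [0,0,-35]
    - [0,0,-70]
    - [0,0,-105]
    - [0,0,-130]
    - [0,0,-147]
    - [0,0,-147]
  grip: [1,1,1,1,1,1]

```text
time: 1.9
tool_pos: [521.5, -182.6, 40.2]
tcp_rot: [-3.136, -0.005, 1.874]
contact_force: [-0.6, 0.9, 0.6]
grip_width: 92.1
```

Request:
servo_tool:
  angular:
    - [0,0,0]
    - [0,0,0]
    - [0,0,0]
    - [0,0,0]
    - [0,0,0]
    - [0,0,0]
    - [0,0,0]
  slide:
    - [0,0,0]
    - [0,0,0]
    - [0,0,0]
    - [0,0,0]
    - [0,0,0]
    - [0,0,0]
    - [0,0,0]
  grip: [0,0,-0.2,-1,-1,-1,-1]

```text
time: 2.48
tool_pos: [525.4, -182.4, 44.3]
tcp_rot: [3.141, 0.001, 1.878]
contact_force: [-0.2, -0.6, 2.9]
grip_width: 54.0
```

Request:
servo_tool:
  angular:
    - [0,0,0]
    - [0,0,0]
    - [0,0,0]
    - [0,0,7]
    - [0,0,14]
    - [0,0,21]
    - [0,0,28]
    - [0,0,35]
    - [0,0,42]
    - [0,0,49]
  slide:
    - [0,0,10]
    - [0,0,40]
    - [0,0,75]
    - [0,10,110]
    - [0,25,145]
    - [0,40,175]
    - [0,60,190]
    - [-2,80,196]
    - [-4,100,196]
    - [-5,120,196]
  grip: [-1,-1,-1,-1,-1,-1,-1,-1,-1,-1]

```text
time: 3.32
tool_pos: [519.8, -61.3, 241.1]
tcp_rot: [3.141, 0.001, 2.739]
contact_force: [0.2, -0.3, -1.7]
grip_width: 54.1
```

Request:
servo_tool:
  angular:
    - [0,0,7]
    - [0,0,14]
    - [0,0,21]
    - [0,0,28]
    - [0,0,35]
    - [0,0,42]
    - [0,0,49]
    - [0,0,56]
    - [0,0,63]
    - [0,0,70]
  slide:
    - [0,20,0]
    - [-1,40,0]
    - [-2,60,0]
    - [-3,80,0]
    - [-4,100,0]
    - [-5,120,0]
    - [-6,140,0]
    - [-7,160,0]
    - [-8,180,0]
    - [-9,200,0]
  grip: [-1,-1,-1,-1,-1,-1,-1,-1,-1,-1]

```text
time: 4.15
tool_pos: [510.6, 138.7, 240.2]
tcp_rot: [3.141, -0.0, -2.322]
contact_force: [-0.1, -0.4, -0.9]
grip_width: 53.6
```

Request:
servo_tool:
  angular:
    - [0,0,7]
    - [0,0,14]
    - [0,0,21]
    - [0,0,28]
    - [0,0,33.7]
    - [0,0,33.7]
    - [0,0,33.7]
    - [0,0,33.7]
  slide:
    - [0,15,0]
    - [-1,25,0]
    - [-2,40,0]
    - [-3,50,0]
    - [-3.3,59.4,0]
    - [-3.3,59.4,0]
    - [-3.3,59.4,0]
    - [-3.3,59.4,0]
  grip: [-1,-1,-1,-1,-1,-1,-1,-1]

```text
time: 4.82
tool_pos: [507.6, 196.7, 239.9]
tcp_rot: [3.141, -0.0, -1.743]
contact_force: [0.0, 0.4, -1.6]
grip_width: 53.8
```

```bash
python3 - <<'E'
from h import *
from plant import bot
np.set_printoptions(suppress=True,precision=3,linewidth=160)
c,o=wrist(bot,"w2"); print(o["tool_pos"],o["tcp_rot"],o["joint_positions"],o["grip_width"])
s=bot.capture("scene"); cv2.imwrite("pics/s2.png",s["img"])
E
```

```text
[507.644 196.658 239.906] [ 3.141 -0.    -1.743] [ 0.229  0.368  1.448 -0.     1.326 -2.74 ] 53.84095365617586
```

View pics/w2.png

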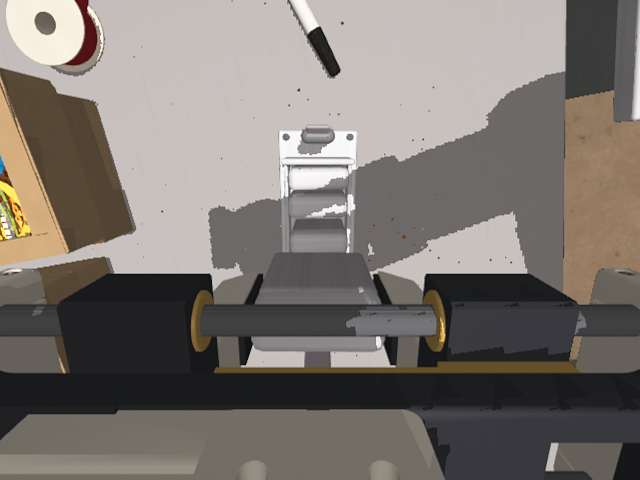

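View pics/s2.png

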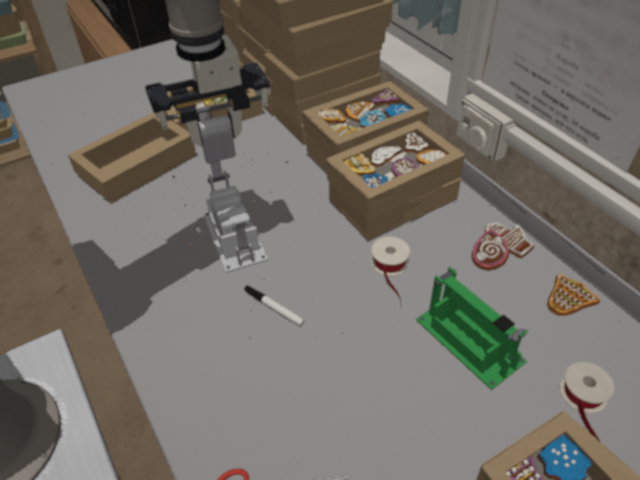

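```bash
cat >> h.py <<'E'
def rackL(P,ctr=(507.8,197.1),yaw=-9.7):
    a=np.radians(yaw);R=np.array([[np.cos(a),-np.sin(a)],[np.sin(a),np.cos(a)]])
    return np.c_[(P[:,:2]-ctr)@R,P[:,2]]
E
python3 - <<'E'
from h import *
np.set_printoptions(suppress=True,precision=1,linewidth=160)
c=np.load("w2.npz"); W=cloud(c)
k=np.array([[279,131],[357,131]]); C=deproj(c,k,5); print("plate -y corners",C, rackL(C))
L=rackL(W.reshape(-1,3)).reshape(W.shape)
for u in (300,318,345):
    print(u); 
    for v in range(128,256,3): print(v,L[v,u],end=";")
    print()
m=(L[...,2]>86)&(L[...,2]<95)&(abs(L[...,0])<35)&(L[...,1]<-5)&(L[...,1]>-60)
print(rect(L[m]))
# tin 4 top, tin3 top, separately
for a,b in((-56,-31),(-31,-5)):
    mm=m&(L[...,1]>a)&(L[...,1]<b); print(rect(L[mm]),mm.sum())
m=(L[...,2]>108)&(L[...,2]<125)&(L[...,1]<-60)&(L[...,1]>-110)&(abs(L[...,0])<30); print("catch",L[m].mean(0),L[m].min(0),L[m].max(0))
E
```

```text
plate -y corners [[533.7 104.4   5. ]
 [449.8 118.9   5. ]] [[ 41.2 -87.    5. ]
 [-44.  -86.8   5. ]]
300
128 [ 18.4 -90.3   0.2];131 [ 18.3 -87.    4.6];134 [ 18.3 -83.8   5.1];137 [ 18.3 -80.6   5.7];140 [ 18.4 -77.5   5.1];143 [ 18.4 -74.3   6.8];146 [ 18.5 -71.1   4.6];149 [ 18.4 -67.9   6.8];152 [ 18.5 -64.7   6.8];155 [ 18.7 -61.5   4.6];158 [ 15.7 -59.8  63.5];161 [ 15.6 -57.1  66. ];164 [ 17.4 -52.9  32.1];167 [ 14.8 -52.6  84.9];170 [ 14.6 -50.2  88.4];173 [ 14.7 -47.5  87.4];176 [ 14.6 -45.   89.7];179 [ 14.8 -42.3  88.1];182 [ 14.8 -39.6  88. ];185 [ 14.8 -37.1  89.3];188 [ 14.9 -34.2  87.1];191 [ 16.7 -27.4  52.9];194 [ 15.5 -27.5  77.5];197 [ 15.1 -25.9  85.8];200 [ 15.  -23.5  88.4];203 [ 15.1 -20.8  88.7];206 [ 15.1 -17.9  87.7];209 [ 15.1 -15.4  89.1];212 [ 15.2 -12.6  89. ];215 [15.4 -9.3 86.1];218 [19.1  7.6 16.1];221 [18.4  7.8 31.3];224 [17.6  7.9 46.4];227 [16.9  8.  60.1];230 [16.2  7.9 73.6];233 [15.7  8.2 84.4];236 [15.6 10.4 87.3];239 [15.6 13.2 87.5];242 [15.6 16.  87.9];245 [15.6 18.3 89.9];248 [15.7 21.6 88.9];251 [15.7 24.6 88.7];254 [  9.2 -10.1 209.1];
[... 1724 characters left out ...]
[-31.5   6.9  19.6];221 [-31.2   9.4  24. ];224 [-31.3  12.9  23.7];227 [-31.4  16.4  23.2];230 [-31.3  19.3  25.5];233 [-26.9   9.3  80. ];236 [-26.5  10.7  86.3];239 [-26.4  13.2  87.8];242 [-26.5  16.4  86.8];245 [-26.6  19.2  87.3];248 [-26.6  22.   87.6];251 [-31.3  42.   31.2];254 [-16.8  -9.4 207.1];
((-0.5918235778808594, -30.482065200805664), (44.302772521972656, 53.45793914794922), 89.94082641601562)
((-1.2610893249511719, -43.339962005615234), (18.593860626220703, 52.148582458496094), 89.92521667480469) 1175
((-0.3157825469970703, -17.680618286132812), (18.699331283569336, 52.93229675292969), 89.94082641601562) 1081
catch [ -0.8 -81.  111.9] [-12.6 -87.2 108. ] [ 11.6 -74.4 118.5]
```

Request:
servo_tool:
  angular:
    - [0,0,0]
    - [0,0,0]
    - [0,0,0]
    - [0,0,0]
    - [0,0,0]
    - [0,0,0]
    - [0,0,0]
  slide:
    - [-0.6,0.1,-25]
    - [-0.6,0.1,-50]
    - [-0.6,0.1,-75]
    - [-0.6,0.1,-90]
    - [-0.6,0.1,-100]
    - [-0.6,0.1,-100]
    - [-0.6,0.1,-100]
  grip: [-1,-1,-1,-1,-1,-1,-1]

```text
time: 5.5
tool_pos: [507.5, 197.0, 140.0]
tcp_rot: [3.142, 0.0, -1.741]
contact_force: [0.4, 0.9, 0.0]
grip_width: 54.0
```

```bash
python3 - <<'E'
from h import *
from plant import bot
c,o=wrist(bot,"w3"); print(o["tool_pos"],o["tcp_rot"],o["contact_force"])
s=bot.capture("scene"); cv2.imwrite("pics/s3.png",cv2.resize(s["img"][60:300,130:330],None,fx=3,fy=2.5))
W=cloud(c); L=rackL(W.reshape(-1,3)).reshape(W.shape)
np.set_printoptions(suppress=True,precision=1,linewidth=160)
for v in range(100,330,6): print(v,L[v,318],end=";")
E
```

```text
[507.4843145  196.98311556 140.03966   ] [ 3.14155153e+00  3.14574084e-05 -1.74123383e+00] [4.37544106e-01 8.53773345e-01 2.29166125e-04]
100 [  -1.3 -106.2    0.2];106 [  -1.3 -101.7   -0.8];112 [ -1.3 -85.9 117.3];118 [ -1.3 -83.2 115.5];124 [ -1.3 -80.7 109.9];130 [ -1.3 -77.8 109.8];136 [ -1.3 -74.8 108.1];142 [ -1.4 -73.3   6.7];148 [ -1.4 -68.6   4.2];154 [ -1.4 -63.8   5.9];160 [ -1.3 -60.1  39.9];166 [ -1.3 -57.1  65.6];172 [ -1.3 -52.7  58.4];178 [ -1.3 -51.1  87. ];184 [ -1.3 -47.6  88.5];190 [ -1.3 -43.9  88.2];196 [ -1.3 -40.4  89.2];202 [ -1.3 -36.6  88.1];208 [ -1.4 -27.1  54.5];214 [ -1.3 -27.4  79.3];220 [ -1.3 -25.1  87.2];226 [ -1.3 -21.8  89.4];232 [ -1.3 -17.7  88.3];238 [ -1.3 -14.   89.2];244 [-1.3 -9.8 88. ];250 [-1.4  7.8 42.9];256 [ -1.3  -9.3 111.5];262 [ -1.3  -9.3 122.3];268 [ -1.3  -9.1 131.3];274 [ -1.3  -9.1 139.9];280 [ -1.3  -8.9 147.3];286 [ -1.3  -9.3 155.5];292 [ -1.3  -9.9 163.4];298 [ -1.3  -8.8 167. ];304 [ -1.3 -31.  219. ];310 [ -1.3 -30.6 221.5];316 [ -1.3 -29.7 222.8];322 [ -1.3 -28.1 222.9];328 [ -1.3 -26.9 223.5];
```

View pics/w3.png

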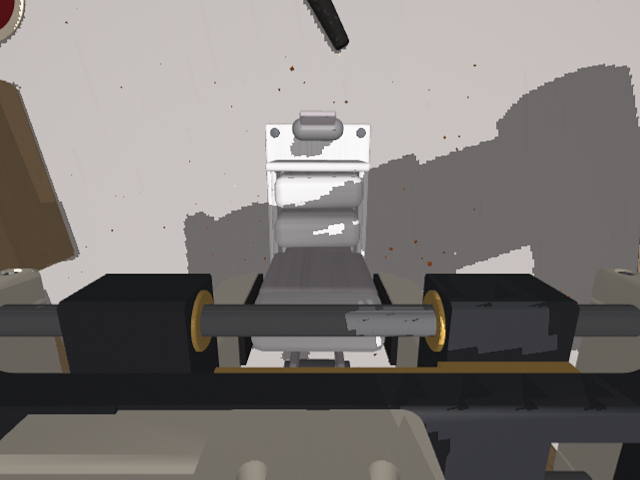

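View pics/s3.png

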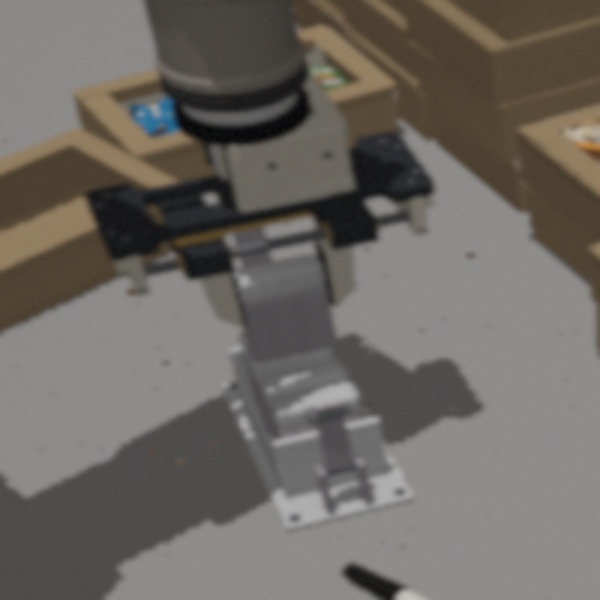

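Request:
servo_tool:
  angular:
    - [0,0,0]
    - [0,0,0]
    - [0,0,0]
    - [0,0,0]
    - [0,0,0]
    - [0,0,0]
    - [0,0,0]
    - [0,0,0]
  slide:
    - [-0.1,-0.7,-2]
    - [-0.1,-0.7,-4]
    - [-0.1,-0.7,-6]
    - [-0.1,-0.7,-8]
    - [-0.1,-0.7,-10]
    - [-0.1,-0.7,-12]
    - [-0.1,-0.7,-14]
    - [-0.1,-0.7,-14]
  grip: [-1,-1,-1,-1,-1,-1,-1,-1]

```text
time: 6.27
tool_pos: [506.8, 196.5, 125.2]
tcp_rot: [3.141, -0.0, -1.74]
contact_force: [-0.3, -0.2, -1.9]
grip_width: 53.8
```

Request:
servo_tool:
  angular:
    - [0,0,0]
    - [0,0,0]
    - [0,0,0]
    - [0,0,0]
    - [0,0,0]
  slide:
    - [0,0,-2]
    - [0,0,-4]
    - [0,0,-6]
    - [0,0,-8]
    - [0,0,-8]
  grip: [-1,-1,-1,-1,-1]

```text
time: 6.68
tool_pos: [506.8, 196.4, 117.2]
tcp_rot: [3.141, -0.0, -1.74]
contact_force: [0.2, -0.0, -1.6]
grip_width: 54.1
```

```bash
cat > look.py <<'E'
import sys
from h import *
from plant import bot
n=sys.argv[1]
c,o=wrist(bot,n); print(o["time"],o["tool_pos"],o["contact_force"])
s=bot.capture("scene"); cv2.imwrite(f"pics/s{n}.png",np.hstack([cv2.resize(s["img"][100:280,150:300],(500,600)),cv2.resize(c["img"][100:380,250:400],(300,600))]))
W=cloud(c); L=rackL(W.reshape(-1,3)).reshape(W.shape)
np.set_printoptions(suppress=True,precision=1,linewidth=160)
for v in range(160,304,5): print(v,L[v,310],end=";")
E
python3 look.py w4
```

```text
6.6833 [506.81025734 196.42425639 117.23357486] [ 0.23888254 -0.00488011 -1.59202508]
160 [  4.1 -60.5   6.6];165 [  2.9 -59.5  65.4];170 [  2.9 -56.6  65.4];175 [  3.2 -52.7  53.5];180 [  2.5 -52.4  85.2];185 [  2.5 -49.9  87. ];190 [  2.4 -47.5  89.7];195 [  2.5 -44.7  89. ];200 [  2.5 -41.9  88.4];205 [  2.5 -39.2  88.9];210 [  2.5 -36.6  89.7];215 [  2.7 -32.5  83. ];220 [  2.6 -30.3  86.1];225 [  2.6 -27.7  87.4];230 [  2.5 -25.4  89.9];235 [  2.6 -22.4  89.2];240 [  2.6 -19.2  88.2];245 [  2.6 -16.5  89. ];250 [  2.6 -13.5  88.6];255 [  2.7 -10.1  87.1];260 [ 2.5 -9.7 95.2];265 [  2.3 -10.4 105.4];270 [  2.1 -10.4 113.1];275 [  2.  -10.3 119.7];280 [  1.9  -9.8 125.1];285 [  1.7  -9.8 131.1];290 [  1.7  -8.4 133.6];295 [  1.5 -10.  142.5];300 [  1.4 -10.1 147.5];
```

View pics/sw4.png

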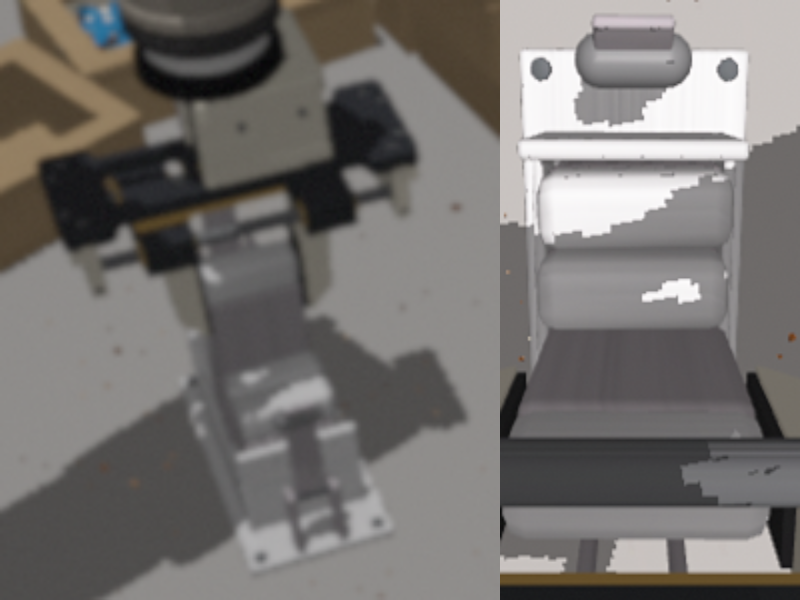

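Tin 3's top now sits against tin 4, so the wedge has started cleanly. I'll continue down.

Request:
servo_tool:
  angular:
    - [0,0,0]
    - [0,0,0]
    - [0,0,0]
    - [0,0,0]
    - [0,0,0]
    - [0,0,0]
    - [0,0,0]
    - [0,0,0]
    - [0,0,0]
    - [0,0,0]
  slide:
    - [0,0,-2]
    - [0,0,-4]
    - [0,0,-6]
    - [0,0,-8]
    - [0,0,-10]
    - [0,0,-12]
    - [0,0,-14]
    - [0,0,-16]
    - [0,0,-18]
    - [0,0,-20]
  grip: [-1,-1,-1,-1,-1,-1,-1,-1,-1,-1]

```text
time: 7.62
tool_pos: [507.1, 196.5, 97.5]
tcp_rot: [3.141, -0.0, -1.74]
contact_force: [0.2, -0.0, -1.0]
grip_width: 53.8
```

Request:
servo_tool:
  angular:
    - [0,0,0]
    - [0,0,0]
    - [0,0,0]
    - [0,0,0]
    - [0,0,0]
    - [0,0,0]
    - [0,0,0]
    - [0,0,0]
    - [0,0,0]
    - [0,0,0]
  slide:
    - [0,0,-2]
    - [0,0,-4]
    - [0,0,-6]
    - [0,0,-8]
    - [0,0,-10]
    - [0,0,-12]
    - [0,0,-14]
    - [0,0,-16]
    - [0,0,-18]
    - [0,0,-20]
  grip: [-1,-1,-1,-1,-1,-1,-1,-1,-1,-1]

```text
time: 8.45
tool_pos: [507.2, 196.6, 77.7]
tcp_rot: [-3.141, 0.0, -1.74]
contact_force: [-0.1, 0.8, 0.1]
grip_width: 53.8
```

Request:
servo_tool:
  angular:
    - [0,0,0]
    - [0,0,0]
    - [0,0,0]
    - [0,0,0]
    - [0,0,0]
    - [0,0,0]
    - [0,0,0]
    - [0,0,0]
    - [0,0,0]
    - [0,0,0]
  slide:
    - [0,0,-2]
    - [0,0,-4]
    - [0,0,-6]
    - [0,0,-8]
    - [0,0,-10]
    - [0,0,-12]
    - [0,0,-14]
    - [0,0,-16]
    - [0,0,-18]
    - [0,0,-20]
  grip: [-1,-1,-1,-1,-1,-1,-1,-1,-1,-1]

```text
time: 9.28
tool_pos: [506.8, 196.4, 57.2]
tcp_rot: [3.141, -0.0, -1.74]
contact_force: [-0.7, 1.6, -0.3]
grip_width: 53.6
```

Request:
servo_tool:
  angular:
    - [0,0,0]
    - [0,0,0]
    - [0,0,0]
    - [0,0,0]
    - [0,0,0]
  slide:
    - [0,0,-1]
    - [0,0,-2]
    - [0,0,-3.5]
    - [0,0,-5]
    - [0,0,-5]
  grip: [-1,-1,-1,-1,-1]

```text
time: 9.7
tool_pos: [506.9, 196.4, 52.3]
tcp_rot: [3.141, -0.0, -1.74]
contact_force: [0.9, 0.3, -2.5]
grip_width: 54.3
```

```bash
python3 look.py w5
```

```text
9.7 [506.86759445 196.44131961  52.33808055] [ 0.91696437  0.29711862 -2.51182647]
160 [  2.8 -62.6   6. ];165 [  2.7 -60.   11.4];170 [  1.8 -59.9  55. ];175 [  1.6 -58.5  65.8];180 [  1.6 -56.4  65.7];185 [  1.6 -54.3  64.6];190 [  1.5 -53.   71.9];195 [  1.2 -52.6  84.1];200 [  1.2 -51.3  87.3];205 [  1.2 -49.5  87.7];210 [  1.1 -47.9  88.7];215 [  1.1 -46.1  89. ];220 [  1.1 -44.3  89.1];225 [  1.2 -42.5  89.2];230 [  1.2 -40.6  88.9];235 [  1.2 -38.6  88.4];240 [  1.2 -36.6  88.1];245 [  1.2 -34.5  87.6];250 [  1.4 -30.8  81.7];255 [  1.3 -29.5  83.8];260 [  1.3 -28.5  86.9];265 [  1.3 -26.8  87.8];270 [  1.2 -25.5  89.7];275 [  1.2 -23.3  89.3];280 [  1.3 -20.8  87.9];285 [  1.3 -19.   88.6];290 [  1.3 -17.1  88.9];295 [  1.3 -14.9  88.5];300 [  1.3 -12.7  88.3];
```

View pics/sw5.png

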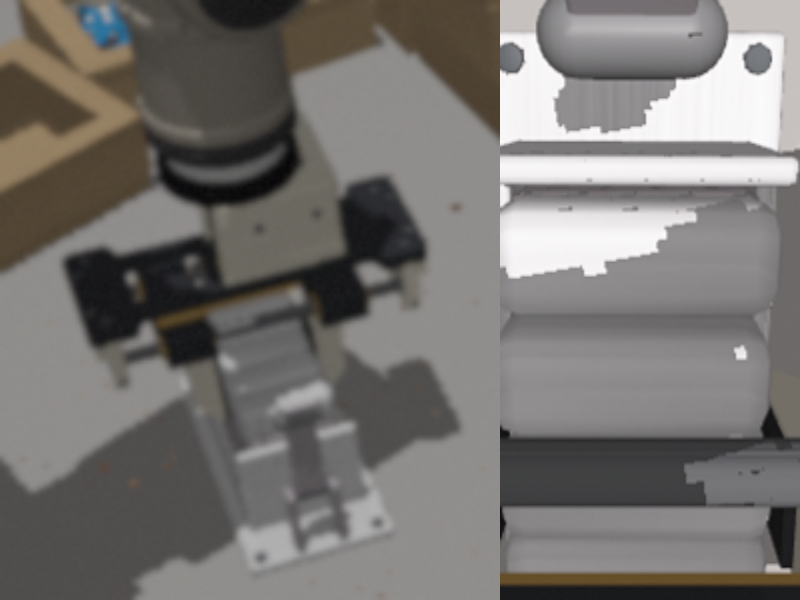

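Request:
servo_tool:
  angular:
    - [0,0,0]
    - [0,0,0]
    - [0,0,0]
    - [0,0,0]
  slide:
    - [0,0,-1]
    - [0,0,-2]
    - [0,0,-3]
    - [0,0,-3]
  grip: [-1,-1,-1,-1]

```text
time: 10.13
tool_pos: [507.2, 196.4, 50.3]
tcp_rot: [-3.141, 0.0, -1.74]
contact_force: [-1.7, -1.6, 4.8]
grip_width: 54.0
```

Request:
servo_tool:
  angular:
    - [0,0,0]
    - [0,0,0]
    - [0,0,0]
  slide:
    - [0,0,-0.5]
    - [0,0,-1]
    - [0,0,-1]
  grip: [-1,-1,-1]

```text
time: 10.38
tool_pos: [507.2, 196.5, 50.3]
tcp_rot: [-3.141, 0.0, -1.74]
contact_force: [-4.4, -2.4, 14.1]
grip_width: 53.9
```

Request:
servo_tool:
  angular:
    - [0,0,0]
    - [0,0,0]
    - [0,0,0]
    - [0,0,0]
    - [0,0,0]
    - [0,0,0]
    - [0,0,0]
    - [0,0,0]
    - [0,0,0]
    - [0,0,0]
  slide:
    - [0,0,0.5]
    - [0,0,0.5]
    - [0,0,0.5]
    - [0,0,0.5]
    - [0,0,20]
    - [0,0,50]
    - [0,0,80]
    - [0,0,120]
    - [0,0,160]
    - [0,0,190]
  grip: [0.2,0.6,1,1,1,1,1,1,1,1]

```text
time: 11.22
tool_pos: [507.5, 196.7, 241.9]
tcp_rot: [-3.139, 0.001, -1.74]
contact_force: [0.7, -0.3, 0.6]
grip_width: 91.6
```

```bash
python3 look.py w6; cat > tins.py <<'E'
import sys
from h import *
from plant import bot
np.set_printoptions(suppress=True,precision=1,linewidth=160)
c=dict(bot.capture(sys.argv[1])); W=cloud(c).reshape(-1,3); W=W[~np.isnan(W[:,0])]; L=rackL(W)
m=(abs(L[:,0]+0.8)<20)&(abs(L[:,1])<56)&(L[:,2]>80)&(L[:,2]<105); S=L[m]
for y in range(-56,56,3):
    q=S[(S[:,1]>=y)&(S[:,1]<y+3),2]
    if len(q): print(y,len(q),np.percentile(q,[20,50,80]),end="; ")
cv2.imwrite("pics/"+sys.argv[2]+".png",cv2.resize(c["img"][240:330,110:280],None,fx=4,fy=4,interpolation=cv2.INTER_CUBIC))
E

```

```text
11.2167 [507.51151578 196.67104236 241.94949316] [ 0.65407861 -0.32990937  0.61287846]
160 [  6.8 -57.7  65.6];165 [  6.9 -53.   63.9];170 [  6.3 -49.7  87.6];175 [  6.3 -45.4  88.1];180 [  6.3 -41.   89.1];185 [  6.4 -36.4  86.9];190 [  6.7 -30.4  74.7];195 [  6.4 -27.4  87.5];200 [  6.4 -23.   89. ];205 [  6.4 -18.4  88.7];210 [  6.4 -13.7  88. ];215 [ 6.5 -8.8 87. ];220 [ 6.5 -4.4 88.7];225 [ 6.5  0.4 88. ];230 [ 6.5  5.2 87.8];235 [ 6.6 10.6 85.6];240 [ 6.5 14.7 88.6];245 [ 6.6 19.5 89. ];250 [ 6.6 24.5 88.7];255 [ 6.9 33.  77.5];260 [ 6.7 34.9 87.1];265 [ 6.7 39.4 88.8];270 [ 6.7 44.2 89.5];275 [ 6.7 50.  87.7];280 [ 9.1 90.3 -0.4];285 [ 9.1 97.3 -1.1];290 [  9.1 103.5   0.2];295 [  9.1 109.9   1.1];300 [  6.5  70.3 100.5];
```

View pics/sw6.png

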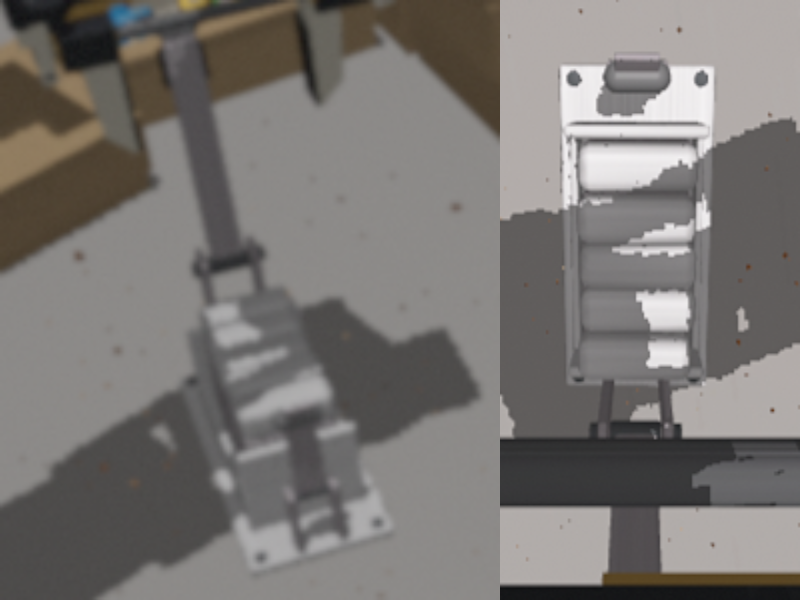

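View pics/w6.png

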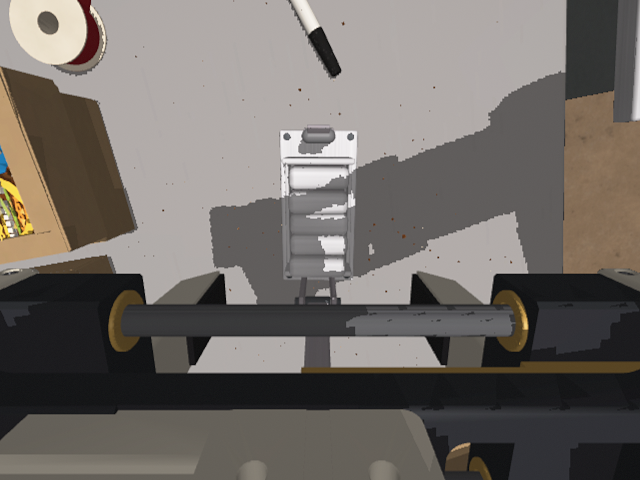

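All five tins stand level: tops at about 88.5 mm in every row of the wrist depth, and the new tin between its neighbours. Next is the bar, so I'll compute the arc.

```bash
python3 - <<'E'
import numpy as np
p0=np.array([507.07,196.52,238.74]); o=np.array([507.0,197.2])
def T(y,z): return np.array([o[0]+y*.1685,o[1]+y*.9857,z])
for n,(y,z) in {"W0":(0,300),"W1":(150,300),"W2":(150,221)}.items(): print(n,(T(y,z)-p0).round(1))
a=T(150,221)
for th in np.r_[1.57,np.arange(1.5,0.1,-.08),.14]:
    r=124+5*(1.57-th)/1.5
    y=74-r*np.cos(th)+7*np.sin(th)+9.5; z=97+r*np.sin(th)+7*np.cos(th); print(round(th,2),(T(y,z)-a).round(1))
E
```

```text
W0 [-0.1  0.7 61.3]
W1 [ 25.2 148.5  61.3]
W2 [ 25.2 148.5 -17.7]
1.57 [-10.  -58.7   0. ]
1.5 [-11.5 -67.3   0.4]
1.42 [-13.2 -77.2   0.1]
1.34 [-14.9 -87.   -0.9]
1.26 [-16.5 -96.7  -2.8]
1.18 [ -18.2 -106.2   -5.5]
1.1 [ -19.8 -115.5   -8.9]
1.02 [ -21.3 -124.6  -13.1]
0.94 [ -22.8 -133.3  -18. ]
0.86 [ -24.2 -141.6  -23.7]
0.78 [ -25.5 -149.4  -30. ]
0.7 [ -26.8 -156.8  -36.9]
0.62 [ -28.  -163.6  -44.4]
0.54 [ -29.  -169.7  -52.5]
0.46 [ -30.  -175.3  -61. ]
0.38 [ -30.8 -180.1  -70. ]
0.3 [ -31.5 -184.3  -79.4]
0.22 [ -32.1 -187.7  -89.1]
0.14 [ -32.5 -190.3  -99.1]
0.14 [ -32.5 -190.3  -99.1]
```

Request:
servo_tool:
  angular:
    - [0,0,0]
    - [0,0,0]
    - [0,0,0]
    - [0,0,0]
    - [0,0,0]
    - [0,0,0]
    - [0,0,0]
    - [0,0,0]
    - [0,0,0]
    - [0,0,0]
  slide:
    - [0,0,30]
    - [0,0,62]
    - [4,24,62]
    - [9,54,62]
    - [14,84,62]
    - [20,118,62]
    - [25,148.5,62]
    - [25,148.5,50]
    - [25,148.5,20]
    - [25,148.5,-17.7]
  grip: [0,-1,-1,-1,-1,-1,-1,-1,-1,-1]

```text
time: 12.15
tool_pos: [532.8, 346.3, 221.0]
tcp_rot: [-3.138, 0.002, -1.739]
contact_force: [0.5, -0.2, -0.7]
grip_width: 29.6
```

```bash
python3 look.py w7 | head -1; python3 - <<'E'
from plant import bot
import cv2
c=bot.capture("scene");cv2.imwrite("pics/s7.png",cv2.resize(c["img"][40:280,130:330],None,fx=3,fy=2.5))
E
```

```text
12.15 [532.81611279 346.29037364 220.98984683] [ 0.45543263 -0.21148652 -0.72523277]
```

View pics/s7.png

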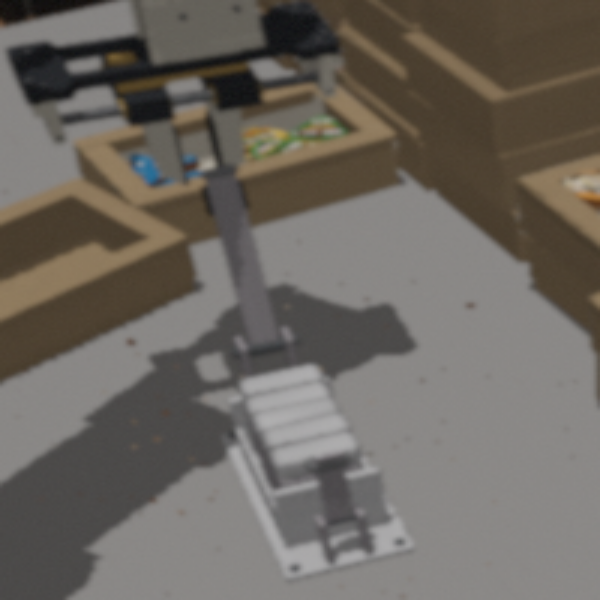

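View pics/w7.png

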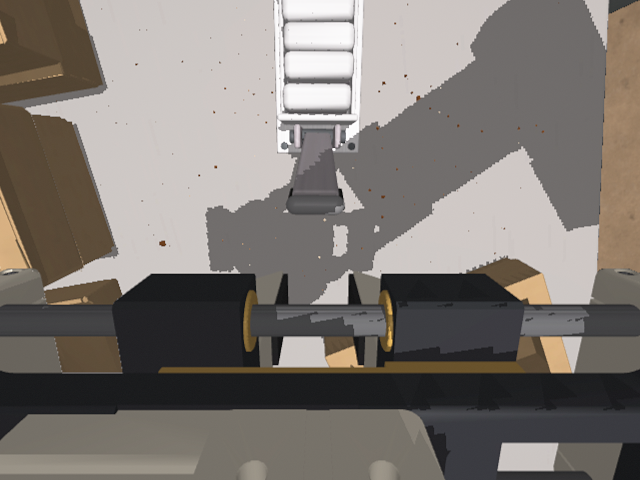

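Request:
servo_tool:
  angular:
    - [0,0,0]
    - [0,0,0]
    - [0,0,0]
    - [0,0,0]
    - [0,0,0]
    - [0,0,0]
    - [0,0,0]
    - [0,0,0]
    - [0,0,0]
    - [0,0,0]
  slide:
    - [0,0,0]
    - [0,0,0]
    - [-1.7,-10,0]
    - [-3.4,-20,0]
    - [-4.6,-27,0]
    - [-5.8,-34,0]
    - [-7,-41,0]
    - [-8.2,-48,0]
    - [-9.3,-54,0]
    - [-10.3,-60,0]
  grip: [-1,-1,-1,-1,-1,-1,-1,-1,-1,-1]

```text
time: 13.13
tool_pos: [521.7, 284.3, 221.2]
tcp_rot: [3.142, 0.0, -1.74]
contact_force: [-0.6, 0.1, 0.4]
grip_width: 0.8
```

```bash
cat > sc.py <<'E'
import sys,cv2
from h import *
from plant import bot
c,o=wrist(bot,"w"+sys.argv[1]); print(o["time"],o["tool_pos"],o["contact_force"],o["grip_width"])
s=bot.capture("scene");np.savez("s"+sys.argv[1]+".npz",**s);cv2.imwrite("pics/s"+sys.argv[1]+".png",np.hstack([cv2.resize(s["img"][40:280,130:330],(420,504)),cv2.resize(c["img"][:380,180:460],(371,504))]))
E
python3 sc.py 8
```

```text
13.1333 [521.6637325  284.34472416 221.1598118 ] [-0.64601856  0.14607028  0.35281685] 0.8435509022653238
```

View pics/s8.png

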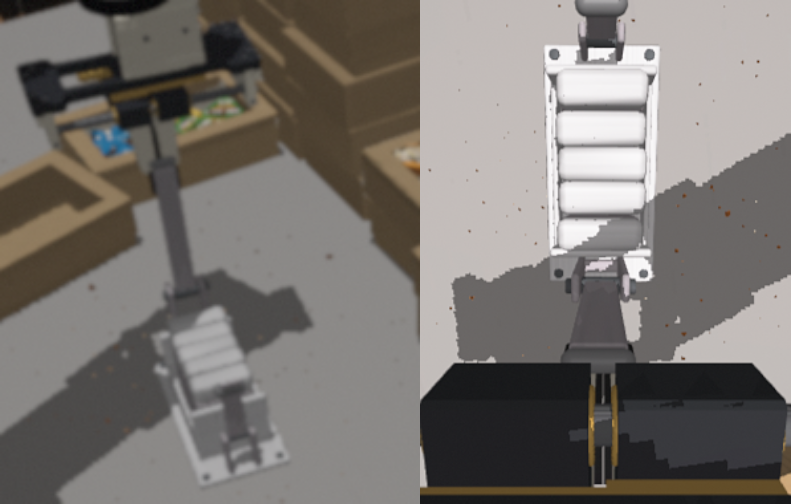

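Request:
servo_tool:
  angular:
    - [0,0,0]
    - [0,0,0]
    - [0,0,0]
    - [0,0,0]
    - [0,0,0]
    - [0,0,0]
    - [0,0,0]
    - [0,0,0]
    - [0,0,0]
    - [0,0,0]
  slide:
    - [-1.2,-7.3,0.3]
    - [-2.9,-17.2,0.1]
    - [-4.6,-27,-0.9]
    - [-6.2,-36.7,-2.8]
    - [-7.9,-46.2,-5.5]
    - [-9.5,-55.5,-8.9]
    - [-11,-64.6,-13.1]
    - [-12.5,-73.3,-18]
    - [-13.9,-81.6,-23.7]
    - [-15.2,-89.4,-30]
  grip: [-1,-1,-1,-1,-1,-1,-1,-1,-1,-1]

```text
time: 14.07
tool_pos: [506.4, 194.7, 190.5]
tcp_rot: [-3.142, -0.0, -1.74]
contact_force: [0.1, 0.8, 0.2]
grip_width: 0.2
```

```bash
python3 sc.py 9
```

```text
14.0667 [506.42239362 194.6574903  190.49958072] [0.06811229 0.81652787 0.20262018] 0.22359499313605644
```

View pics/s9.png

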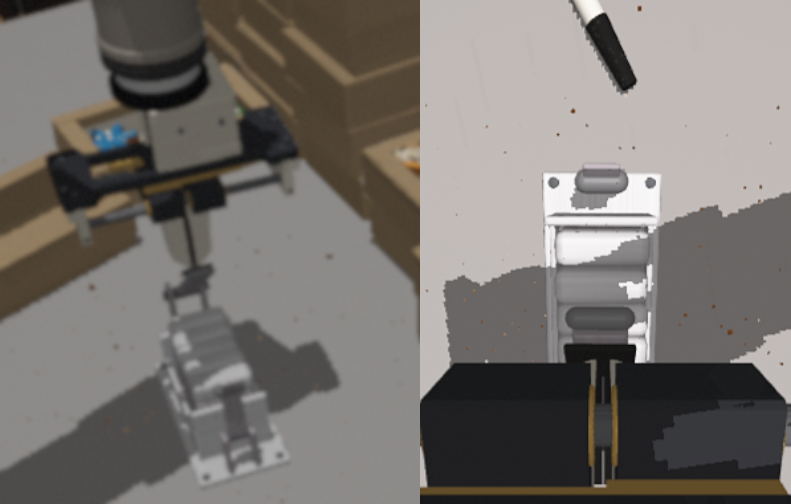

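Request:
servo_tool:
  angular:
    - [0,0,0]
    - [0,0,0]
    - [0,0,0]
    - [0,0,0]
    - [0,0,0]
    - [0,0,0]
    - [0,0,0]
    - [0,0,0]
  slide:
    - [-1.3,-7.4,-6.9]
    - [-2.5,-14.2,-14.4]
    - [-3.5,-20.3,-22.5]
    - [-4.5,-25.9,-31]
    - [-5.3,-30.7,-40]
    - [-6,-34.9,-49.4]
    - [-6.6,-38.3,-59.1]
    - [-6.6,-38.3,-59.1]
  grip: [-1,-1,-1,-1,-1,-1,-1,-1]

```text
time: 14.83
tool_pos: [498.6, 156.4, 129.6]
tcp_rot: [3.138, -0.002, -1.741]
contact_force: [-0.4, -1.3, -0.1]
grip_width: 0.3
```

```bash
python3 sc.py 10
```

```text
14.8333 [498.58368614 156.36428968 129.57948925] [-0.36348325 -1.3056603  -0.13615841] 0.29221804755217307
```

View pics/s10.png

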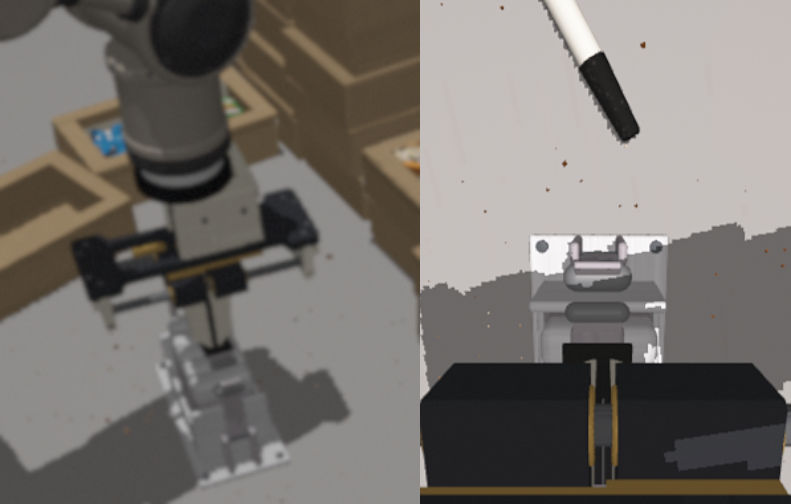

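Request:
servo_tool:
  angular:
    - [0,0,0]
    - [0,0,0]
    - [0,0,0]
    - [0,0,0]
    - [0,0,0]
    - [0,0,0]
  slide:
    - [-0.2,-1,-3]
    - [-0.4,-2,-6]
    - [-0.5,-3,-9]
    - [-0.5,-3,-12]
    - [-0.5,-3,-14]
    - [-0.5,-3,-14]
  grip: [-1,-1,-1,-1,-1,-1]

```text
time: 15.43
tool_pos: [499.2, 154.3, 117.5]
tcp_rot: [3.141, -0.0, -1.74]
contact_force: [0.3, 0.5, -0.5]
grip_width: 0.2
```

Request:
servo_tool:
  angular:
    - [0,0,0]
    - [0,0,0]
    - [0,0,0]
  slide:
    - [0,0,-1]
    - [0,0,-2]
    - [0,0,-2]
  grip: [-1,-1,-1]

```text
time: 15.68
tool_pos: [499.6, 154.3, 116.0]
tcp_rot: [-3.141, 0.0, -1.74]
contact_force: [0.4, -0.1, 0.2]
grip_width: 0.4
```

Request:
servo_tool:
  angular:
    - [0,0,0]
    - [0,0,0]
    - [0,0,0]
  slide:
    - [0,0,-0.7]
    - [0,0,-1.4]
    - [0,0,-1.4]
  grip: [-1,-1,-1]

```text
time: 15.93
tool_pos: [499.6, 154.3, 115.4]
tcp_rot: [-3.141, 0.0, -1.74]
contact_force: [-2.2, -0.8, 7.6]
grip_width: 0.2
```

Request:
servo_tool:
  angular:
    - [0,0,0]
    - [0,0,0]
    - [0,0,0]
  slide:
    - [0,0,-0.5]
    - [0,0,-1]
    - [0,0,-1]
  grip: [-1,-1,-1]

```text
time: 16.18
tool_pos: [499.7, 154.3, 115.1]
tcp_rot: [-3.14, 0.0, -1.74]
contact_force: [-3.1, -1.3, 14.5]
grip_width: 0.5
```

Request:
servo_tool:
  angular:
    - [0,0,0]
    - [0,0,0]
    - [0,0,0]
  slide:
    - [0,0,-0.3]
    - [0,0,-0.6]
    - [0,0,-0.6]
  grip: [-1,-1,-1]

```text
time: 16.43
tool_pos: [499.7, 154.3, 115.0]
tcp_rot: [-3.14, 0.0, -1.74]
contact_force: [-5.7, -1.2, 17.7]
grip_width: 0.5
```

Request:
servo_tool:
  angular:
    - [0,0,0]
    - [0,0,0]
    - [0,0,0]
  slide:
    - [0,0,-0.3]
    - [0,0,-0.5]
    - [0,0,-0.5]
  grip: [-1,-1,-1]

```text
time: 16.68
tool_pos: [499.8, 154.2, 114.7]
tcp_rot: [-3.14, 0.0, -1.74]
contact_force: [-7.0, -2.3, 19.0]
grip_width: 0.4
```

Request:
servo_tool:
  angular:
    - [0,0,0]
    - [0,0,0]
    - [0,0,0]
  slide:
    - [0,0,-0.3]
    - [0,0,-0.6]
    - [0,0,-0.6]
  grip: [-1,-1,-1]

```text
time: 16.93
tool_pos: [499.8, 154.2, 114.5]
tcp_rot: [-3.139, 0.0, -1.74]
contact_force: [-6.9, -2.5, 22.5]
grip_width: 0.7
```

Request:
servo_tool:
  angular:
    - [0,0,0]
    - [0,0,0]
    - [0,0,0]
  slide:
    - [0,0,-0.3]
    - [0,0,-0.5]
    - [0,0,-0.5]
  grip: [-1,-1,-1]

```text
time: 17.18
tool_pos: [499.8, 154.2, 113.9]
tcp_rot: [-3.139, 0.0, -1.74]
contact_force: [-5.9, -1.2, 20.9]
grip_width: 0.4
```

Request:
servo_tool:
  angular:
    - [0,0,0]
    - [0,0,0]
    - [0,0,0]
  slide:
    - [0,0,-0.4]
    - [0,0,-0.7]
    - [0,0,-0.7]
  grip: [-1,-1,-1]

```text
time: 17.43
tool_pos: [499.7, 154.0, 112.8]
tcp_rot: [-3.14, -0.0, -1.74]
contact_force: [-5.2, -2.8, 18.7]
grip_width: 0.4
```

Request:
servo_tool:
  angular:
    - [0,0,0]
    - [0,0,0]
    - [0,0,0]
  slide:
    - [0,0,-0.4]
    - [0,0,-0.7]
    - [0,0,-0.7]
  grip: [-1,-1,-1]

```text
time: 17.68
tool_pos: [499.7, 153.9, 111.6]
tcp_rot: [-3.14, -0.0, -1.74]
contact_force: [-4.2, -4.3, 12.9]
grip_width: 0.6
```

Request:
servo_tool:
  angular:
    - [0,0,0]
    - [0,0,0]
    - [0,0,0]
    - [0,0,0]
  slide:
    - [0,0,-1]
    - [0,0,-2]
    - [0,0,-3]
    - [0,0,-3]
  grip: [-1,-1,-1,-1]

```text
time: 18.02
tool_pos: [499.5, 153.7, 107.4]
tcp_rot: [-3.141, -0.001, -1.74]
contact_force: [-1.5, -2.9, 3.5]
grip_width: 0.2
```

Request:
servo_tool:
  angular:
    - [0,0,0]
    - [0,0,0]
    - [0,0,0]
    - [0,0,0]
  slide:
    - [0,0,-1]
    - [0,0,-2]
    - [0,0,-3]
    - [0,0,-3]
  grip: [-1,-1,-1,-1]

```text
time: 18.35
tool_pos: [499.6, 154.5, 104.1]
tcp_rot: [-3.141, 0.0, -1.74]
contact_force: [-1.9, -0.9, 5.1]
grip_width: 0.5
```

Request:
servo_tool:
  angular:
    - [0,0,0]
    - [0,0,0]
    - [0,0,0]
    - [0,0,0]
  slide:
    - [0,0,-0.5]
    - [0,0,-1]
    - [0,0,-1.3]
    - [0,0,-1.3]
  grip: [-1,-1,-1,-1]

```text
time: 18.68
tool_pos: [499.7, 154.5, 103.7]
tcp_rot: [-3.141, 0.0, -1.74]
contact_force: [-3.8, -1.4, 12.0]
grip_width: 0.7
```

```bash
python3 sc.py 11
```

```text
18.6833 [499.70480285 154.50448725 103.74203911] [-3.79287211 -1.40973879 11.98899992] 0.7438289233583676
```

View pics/s11.png

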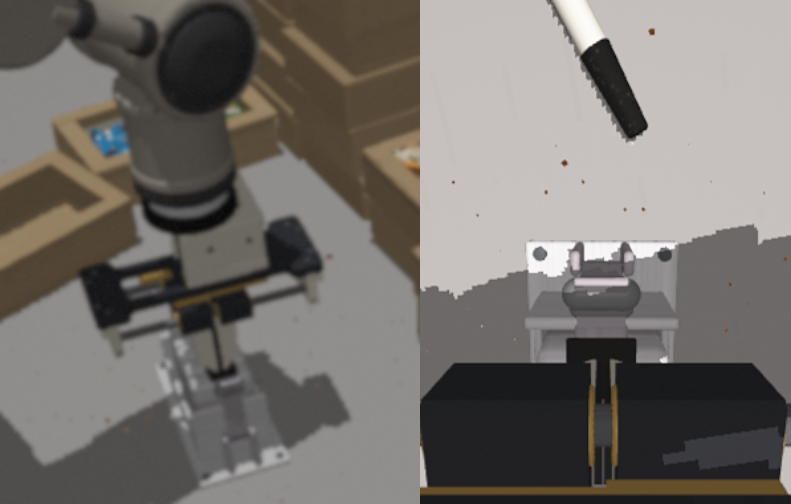

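Request:
servo_tool:
  angular:
    - [0,0,0]
    - [0,0,0]
    - [0,0,0]
    - [0,0,0]
    - [0,0,0]
    - [0,0,0]
    - [0,0,0]
    - [0,0,0]
    - [0,0,0]
  slide:
    - [0,0,2]
    - [0,0,10]
    - [0,0,40]
    - [0,0,75]
    - [0,0,110]
    - [0,0,140]
    - [-10,25,140]
    - [-15,50,140]
    - [-15,50,140]
  grip: [-1,-1,-1,-1,-1,-1,-1,-1,-1]

```text
time: 19.53
tool_pos: [483.6, 207.6, 243.4]
tcp_rot: [-3.141, 0.003, -1.738]
contact_force: [-0.6, -0.7, -0.1]
grip_width: 0.1
```

```bash
python3 sc.py 12; python3 - <<'E'
from h import *
np.set_printoptions(suppress=True,precision=1,linewidth=160)
for n in ("w12","s12"):
    L=rackL(cloud(np.load(n+".npz")).reshape(-1,3)); L=L[~np.isnan(L[:,0])]
    m=(abs(L[:,0]+.8)<7)&(L[:,1]>-95)&(L[:,1]<75)&(L[:,2]>70);S=L[m]
    print(n)
    for y in range(-90,75,4):
        q=S[(S[:,1]>=y)&(S[:,1]<y+4),2]
        if len(q): print(y,len(q),np.percentile(q,[10,50,90]),end=";")
    print()
E
```

```text
19.5333 [483.56978117 207.64386276 243.42509066] [-0.61555826 -0.67387692 -0.05463138] 0.06943070223614173
w12
-90 19 [115.8 116.6 117.2];-86 106 [113.2 116.  118. ];-82 101 [108.9 109.9 111.1];-78 88 [107.1 108.7 109.7];-74 81 [ 99.7 100.6 106.2];-70 81 [ 98.5  99.6 100.7];-66 80 [ 99.1 100.4 101.3];-62 81 [102.6 103.7 104.8];-58 81 [102.8 103.5 104.5];-54 80 [102.6 103.6 104.8];-50 79 [102.8 103.5 104.2];-46 67 [102.6 103.7 104.6];-42 80 [102.5 103.5 104.1];-38 74 [ 99.8 100.7 101.5];-34 346 [100.5 323.7 331. ];-30 2142 [316.3 329.8 333. ];-26 929 [331.6 332.5 333.3];-22 6266 [332.8 349.9 358.8];-18 4744 [332.7 357.5 361. ];-14 108 [ 99.9 101.2 332.2];-10 65 [ 99.9 100.9 101.6];-6 74 [ 99.7 100.6 101.7];-2 62 [ 99.9 100.6 101.8];2 72 [ 99.9 100.8 101.4];6 62 [ 99.6 100.5 101.4];10 61 [ 99.7 100.8 101.8];14 70 [100.2 100.7 101.4];18 70 [ 99.7 100.3 101.3];22 63 [ 99.8 100.7 101.6];26 65 [ 99.6 100.6 101.6];30 65 [ 99.9 100.8 101.6];34 70 [ 99.8 100.7 101.7];38 57 [ 99.8 100.6 101.3];42 65 [ 99.7 100.7 101.3];46 58 [ 99.9 100.7 101.4];50 4 [99.8 99.9 99.9];
s12
-90 4 [116.3 116.8 117
[... 302 characters left out ...]
 [314.3 330.8 407.8];-30 159 [313.3 408.6 482.6];-26 172 [331.7 450.9 483.7];-22 220 [343.5 391.3 476.5];-18 292 [335.4 376.4 462.3];-14 40 [101.3 417.  459.9];-10 28 [ 98.9 356.6 422.2];-6 20 [ 99.1 102.3 420.4];-2 13 [ 99.4 101.8 103.1];2 9 [ 98.6 100.9 166.6];6 10 [ 98.7 100.2 101.2];10 12 [ 99.3 100.5 102.4];14 11 [100.  101.7 103.6];18 10 [100.1 101.  102.2];22 10 [ 99.1 100.3 102.5];26 10 [ 99.4 100.4 102.6];30 10 [ 99.8 101.  102.4];34 7 [ 98.8 100.8 101.8];38 7 [ 99.5 100.2 101.4];42 13 [ 98.9 100.3 102.1];46 11 [ 99.1 101.1 102.8];50 8 [100.  101.5 102.3];54 7 [ 99.3 100.6 102. ];58 10 [ 99.1  99.9 101.6];62 11 [ 98.7 101.  102.5];66 11 [ 99.4 101.1 104.8];70 12 [ 99.6 100.1 102.8];
```

View pics/s12.png

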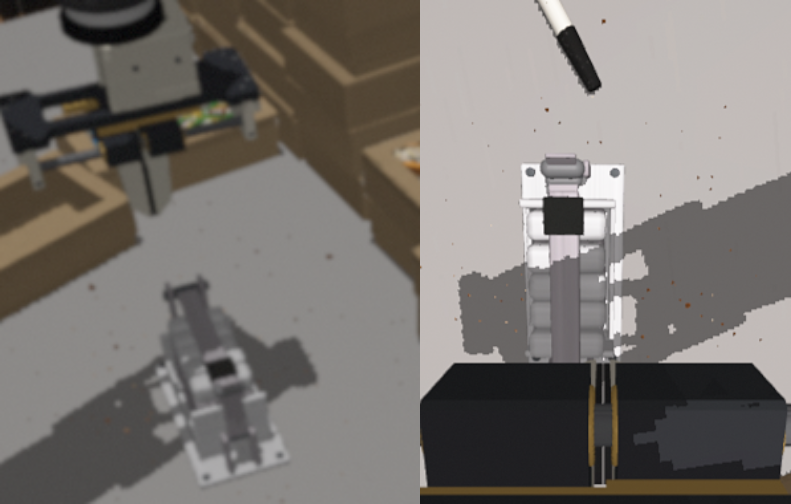

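```bash
python3 - <<'E'
from h import *
from plant import bot
c=bot.capture("top"); a=np.load("top0.npz")["img"].astype(int); d=abs(c["img"].astype(int)-a).sum(2)>90
for n,(u0,v0,u1,v1) in {"marker":(282,278,352,312),"spool":(308,158,380,212)}.items(): print(n,d[v0:v1,u0:u1].mean())
cv2.imwrite("pics/t13.png",c["img"])
print(bot.get_obs()["time"],bot.get_obs()["contact_force"])
E
```

```text
marker 0.0
spool 0.0
19.6833 [ 0.42899676 -1.14288884 -0.30846702]
```

View pics/t13.png

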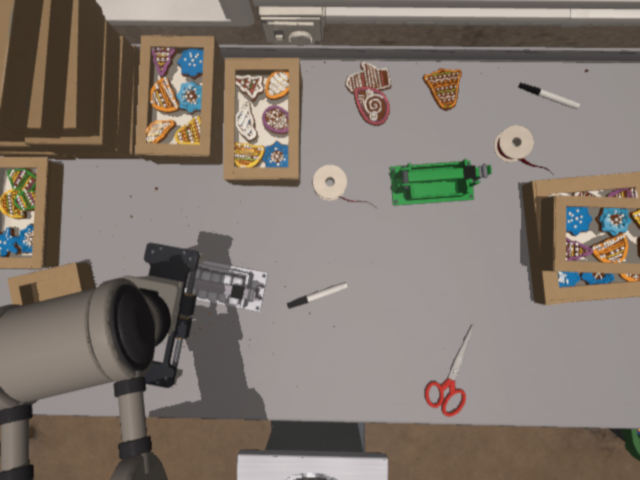

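```bash
python3 -c "
from plant import bot
print(bot.close_job())"
```

```text
the job is handed in; nothing more can be done
None
```

The loose tin is in the middle of the row and the hold-down bar is shut under its spring catch. I handed the job in at about 19.7 s of the 69 s allowed.

- **Tin:** I gripped it across its 54 mm sides and eased it into the gap, which measured about 15 mm. The only real force was about 14 N, when it met the rack floor. After release, all five tin tops read level at about 88.5 mm. That is 1.5 mm under the stated 90 mm, but the four original tins read the same.
- **Bar:** I swung it over with the closed fingers and pressed on the pad. The catch gave way at about 22 N, slightly above the 9–20 N stated. That reading may include some sideways load and sensor noise, and it is well below the 60 N limit. I then pressed to the stop at 12 N.
- **Last checks:** With the arm clear, the bar top was level at about 100.6 mm and the pad at 103.6 mm, against 101 and 104 mm stated for shut. The catch nose sat over the lip, in the same place as at rest. The marker and spool areas of the top image were unchanged from the start. No check failed.

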